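# Crank the screw press down on the rice-cake tin

### The arm

A 7-joint arm with a two-finger parallel gripper is mounted at the origin on the work surface. World frame = base frame: x ahead of the robot, y to its left, z up, the work surface at z = 0. Lengths are in mm, angles in rad, forces in N, time in s.
With the tool pointing down it reaches from about 400 to 850 mm from the base axis. Payload 6.9 kg.
Tool frame: the origin (TCP) lies midway between the tips of the shut fingers; the grasp point (between the pads) lies 19 mm behind it; z points along the fingers, x is the direction in which the jaws open and shut, and the axes are right-handed (so a half turn about z gives the same grasp; the last joint's range is limited). The gripper opens to 85 mm and grips with 20 to 120 N. Pads are 22 mm wide; open, the fingers measure 114 mm over their backs; the gripper's body (76 mm by 85 mm) begins 54 mm behind the grasp point. The pads swing forward as they close: fully open they stand 13 mm farther back than shut.
Start: joints at [1.254, 0.507, -0.238, 1.5, 0.126, 1.149, -0.155], TCP at [256.418, -569.966, 231.275] pointing down, gripper open.
Joint ranges: [-3.08, 3.08], [-0.24, 2.05], [-1.43, 1.35], [0, 2.5], [-1.52, 4.66], [0.17, 1.96], [-2.89, 2.89]. Speed limits (rad/s): [2.39, 2.39, 3.14, 3.14, 3.14, 3.14, 3.14].

### API

Orientations are given as a unit quaternion [x, y, z, w].
In Python, from station import ctrl gives the robot as it stands.
- The arm moves only by the tool carry_out, never from a script. Its argument "commands" is a list of rows, each an object with "fingers": the opening, from 0 (shut) to 1 (fully open); "offset": the shift along the tool's x, y, z in cm, a list of three; "rot": the turn, a rotation vector about the tool's x, y, z in rad, a list of three. In form: [{"fingers": fingers, "offset": [dx, dy, dz], "rot": [ax, ay, az]}, ...]. A call has exactly 5 rows; each row is the pose to reach, as a shift and turn from the pose commanded when the call began, along the tool's axes at that moment; what a row does not reach only later rows make up. A row lasts 1/12 s, in which the tool goes at most 41.7 mm and 7.16 degrees, less where a joint would pass 70% of its speed; a pose out of reach is approached as far as the arm can. A call with a gripper value outside its range is refused whole. The fingers move at their own pace and stop on an object; the grip force is fixed at half the most. Time passes only in rows, so rows that repeat a pose let the fingers close, or fill a call up. It gives the time, the measured TCP pose, the force and the opening at its end, in the units of the state.
- ctrl.sense(): the state, without advancing time (a new reading comes with each control period).
- ctrl.capture(name): name is "side" or "top" or "wrist"; returns the picture (384x512x3 uint8, red, green, blue); there is no depth.
- ctrl.camera_info(name): a dict with "fx", "fy", "cx", "cy" (pixels), "position" and "rotation" of the camera in the world. Camera axes: x right, y up, looking along -z (the intrinsics and any distortion apply to the point x, -y, -z); pixel columns grow to the right and rows downward; lengths in mm; the calibration is good to about 2 mm. A picture is of the moment at which its call begins: read the wrist's pose just before it. camera_info takes no time and is no camera call; for the wrist camera it gives the pose at the moment of the call.
- ctrl.finish_job(): hands the job in, once; it reports no verdict.
Trained networks look in the newest picture that a camera, given by its name, has taken for a name from the list of things; names that differ only in an ending like _2 or _b are one class to them, and where a whole thing is asked for, a point or a joint stands for the part that bears it (a point fixed in the world has none). Each returns a list of dicts, best first, with "score" (0 to 1); they miss things now and then, are a little off and sometimes report something else, mostly with a low value. They report only what shows in the picture. A call takes as long as a camera call. They do not tell look-alikes from the thing itself.
- ctrl.search_frame(camera, label): "centre" ([x, y, z] in mm, in world coordinates, good to about 4 mm: the middle of the surface that is visible of it).
- ctrl.silhouettes(camera, label): "pixels" (384x512 bool, what is visible of it).
- ctrl.spot_point(camera, label): "centre" ([x, y, z] in mm, in world coordinates, good to about 4 mm: a listed point, or the origin of a listed thing).
The state is a dict: "clock": time; "q": joint angles; "qvel": joint speeds; "joint_torque": joint torques, N m; "position": TCP position; "tool_rot": TCP orientation; "ft_force": force on the tool from outside, world axes, zero at the start; "wrist_torque": the same for the moment, N m; "finger_gap": finger opening in mm.
Only numpy, scipy, OpenCV 4.12 (cv2) and the standard library are available. Lean on these libraries where they do the work, as an engineer would, in place of code of your own. Each camera call takes 0.05 s, during which the arm holds its last target. There are 200 camera calls.

### The job

Put the loose crank on the square end of the press screw, socket fully down, and wind it clockwise until the pressing foot bears firmly on the lid of the rice-cake tin. Keep the crank fully down on the square all the while it turns and do not strain it sideways; stop as soon as it goes clearly stiff, because forcing it further dents the lid. Leave the crank on the screw and the other things on the board where they are.

Things in the scene. Friction and masses are not known exactly. Their poses are not given: they have to be found in the camera images.
- press: Small screw press, fixed: dark wooden base 150 x 190 x 24 mm, steel posts 74 mm left and right of the screw, green crossbar 42 x 176 mm with its top 154 mm above the board, brass nut in its middle 8 mm higher. Origin: centre of the base's underside, on the screw's axis; z up, y along the crossbar. The board's top is 30 mm above the work surface.
- spindle: The press screw, 18 mm thick, upright. It ends in a 14 mm square, 16 mm tall (upper 4 mm tapering to 9 mm), above a square seat flange 38 mm wide on which the crank's hub comes to rest. Origin: on the axis at that seat, the foot of the square; z up; x and y square to the flats, turning with it. Each full turn clockwise from above lowers screw and foot by 10 mm.
- ram: Round steel pressing foot, 64 mm diameter, hanging on the screw: it goes down with it without turning. Origin: centre of its flat underside; z up. The screw's seat is 106 mm above it. Foot and screw move against a steady drag of about 5 N at the crank's knob while turning (1 N more at speed, less when standing still) and stay where they are left.
- tin: Round aluminium rice-cake tin, 91 mm diameter, 50 to 53 mm tall (its tight push-on lid sits more or less deep), under the foot in a ring. Origin: centre of its underside. The foot starts 20 to 30 mm above the lid (2 to 3 turns). Once the foot bears on it, the drag at the knob climbs from 5 N by about 2 N per 0.1 rad of turning: 8 to 10 N in all is firm, above 13 N the lid dents.
- crank: Loose steel crank, 0.36 kg, lying socket down: square hub 30 x 30 x 40 mm with a 15.5 mm square socket 16.5 mm deep in its underside; flat arm 16 mm wide, 8 mm thick, level with the hub's underside. Origin: centre of the hub's underside (socket mouth); x along the arm to the knob, z up; hub flats face x and y. Fully down, it meets the origin of spindle; any of four ways round fits.
- crank_knob (a point): Middle of the crank's upright wooden knob, 24 mm diameter, 44 mm tall (from 12 to 56 mm above the hub's underside), 70 mm from the hub's axis. The knob revolves freely on its pin, so a hand can go round with it without turning; its own axis is upright.
- mortar: Granite mortar, 150 mm diameter, 95 mm tall; to be left alone. Origin: centre of its underside.
- pestle: Granite pestle lying down, 160 mm long, 38 mm thick; to be left alone. Origin: under its middle; x along it.
- bowl: Steel bowl, 120 mm diameter, 50 mm tall; to be left alone. Origin: centre of its underside.
- spoon: White ceramic spoon, 150 mm long; to be left alone. Origin: under it; x along it.
- tub: Pale plastic tub 120 x 150 x 60 mm with a blue hinged snap lid, shut; to be left alone. Origin: centre of its underside.
- jar: Amber glass jar with a red cap, 52 mm diameter, 85 mm tall; to be left alone. Origin: centre of its underside.
- cup: Small brass cup, 48 mm diameter, 45 mm tall; to be left alone. Origin: centre of its underside.
Mind the look-alikes: they are no part of the job. What is shaped like the crank but purple is not meant. Leave any green look-alike of the tin alone.

How it is judged (in metres and radians):
On the way, in this order (a step that is already met when the one before it is completed fails the run):
1. the crank sits fully down on the square end of the screw (distance between crank and spindle below 0.003 m and angle between the z axis of crank and the z axis of spindle, either way round below 0.08 rad), for 0.2 s.
2. wound down with the crank on the square, the foot bears firmly on the tin (all of step 1 and contact force between ram and tin above 60 N), for 0.2 s.
At the end, for the whole second after the job is handed in: The foot presses on the tin's lid with more than 60 N (held by the screw), the crank is left on the screw within 3 mm of fully down and upright within 0.08 rad, and crank and screw are at rest (all of step 2 and linear speed of crank below 0.02 m/s and angular speed of spindle below 0.1 rad/s); the robot touches nothing.
It fails at once if the tin's lid is dented: the foot presses on it with more than 350 N (contact force between ram and tin above 350 N).
It fails at once if the screw is turned while the crank is on its square but more than 5 mm from fully down (angular speed of spindle above 0.3 rad/s and distance between crank and spindle between 0.005 and 0.03 m).
It fails at once if the crank is strained against the screw with more than 130 N (contact force between crank and spindle above 130 N).
It fails at once if a thing on the board that is no part of the job is moved more than 25 mm (distance of any of mortar, pestle, bowl, spoon, tub, jar, cup from where it was at the start of the episode above 0.025 m).
It also fails if it takes over 72 s, if anything falls off the work surface, if the arm or the gripper's body presses on something with over 40 N, if the wrist force passes 120 N, or if a joint passes its speed limit or range.

## Working session

There is one attempt and no reset: what is moved stays moved. The work goes in short steps, Python scripts to look and compute and a tool call to move; the robot and the scene stay as the last step left them, time stands still between calls to the robot, and variables do not carry over. Pictures are saved under pics/ and viewed, about 8 in all and at most 12, crops included, and the job is handed in when it is done.

Besides the shell and the picture viewer there is one more tool, called by a JSON object that holds its "api" and its "payload". carry_out: Moves the arm, as the interface text tells. Its arguments: {"type":"object","properties":{"commands":{"type":"array"}},"required":["commands"]}

```bash
ls; mkdir -p pics
python3 - <<'E'
from station import ctrl
import cv2,numpy as np
s=ctrl.sense();print({k:np.round(v,3).tolist() for k,v in s.items()})
for c in("side","top"):
    im=ctrl.capture(c);cv2.imwrite(f"pics/{c}0.png",im[:,:,::-1])
    i=ctrl.camera_info(c);print(c,{k:np.round(v,3).tolist() if not isinstance(v,str) else v for k,v in i.items()})
    for l in("crank","crank_knob","spindle","press","ram","tin"):
        print(c,l,[(round(d["score"],2),np.round(d["centre"]).tolist()) for d in ctrl.spot_point(c,l)])
a=cv2.imread("pics/side0.png");b=cv2.imread("pics/top0.png")
cv2.imwrite("pics/both.png",np.vstack([a,b]))
E
```

```text
pics
{'clock': 0.0, 'q': [1.254, 0.508, -0.237, 1.501, 0.126, 1.149, -0.155], 'qvel': [-0.0, 0.001, 0.0, 0.001, -0.001, 0.0, 0.001], 'joint_torque': [-0.0, -62.06, -2.186, -24.966, 0.013, 0.012, 0.0], 'position': [256.144, -569.549, 230.4], 'tool_rot': [0.84, -0.543, -0.001, -0.0], 'ft_force': [0.778, 0.433, 0.406], 'wrist_torque': [0.024, -0.009, -0.002], 'finger_gap': 85.482}
side {'fx': 376.805, 'fy': 376.805, 'cx': 255.218, 'cy': 192.545, 'position': [-31.723, 500.749, 950.252], 'rotation': [-0.144, 0.342, 0.864, -0.34]}
side crank [(0.76, [178.0, -403.0, 1.0]), (0.57, [529.0, -234.0, 34.0])]
side crank_knob [(0.66, [247.0, -420.0, 38.0]), (0.61, [567.0, -287.0, 68.0])]
side spindle [(0.76, [600.0, 21.0, 240.0])]
side press [(0.91, [599.0, 20.0, 29.0])]
side ram [(0.74, [601.0, 27.0, 134.0])]
side tin [(0.88, [604.0, 23.0, 56.0]), (0.76, [209.0, 289.0, 0.0])]
top {'fx': 425.486, 'fy': 425.486, 'cx': 253.95, 'cy': 192.096, 'position': [394.738, -4.515, 1511.05], 'rotation': [-0.024, 0.023, 0.71, -0.704]}
top crank [(0.48, [523.0, -232.0, 28.0]), (0.47, [181.0, -402.0, -4.0])]
top crank_knob [(0.57, [250.0, -424.0, 30.0]), (0.5, [567.0, -288.0, 60.0])]
top spindle [(0.59, [602.0, 27.0, 237.0])]
top press [(0.69, [601.0, 27.0, 32.0])]
top ram [(0.54, [601.0, 25.0, 130.0])]
top tin [(0.93, [201.0, 283.0, -0.0]), (0.5, [596.0, 22.0, 51.0])]
```

View pics/side0.png

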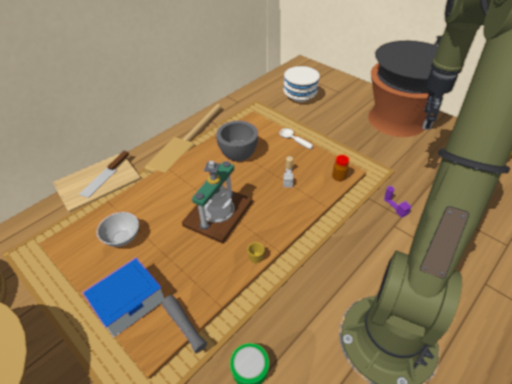

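View pics/top0.png

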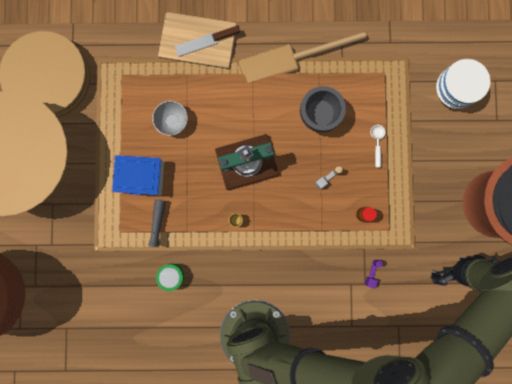

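The grey crank (top image px (323,182), knob (339,170)) is the one meant. The purple one at (375,273) is the look-alike. The real tin is the one under the foot, and the green-rimmed tin at (170,277) is not meant. Next I go above the crank, taking one close look before I reach for it.

```bash
cat > h.py <<'E'
from station import ctrl
import numpy as np,cv2
from scipy.spatial.transform import Rotation as R
def st():
    s=ctrl.sense();r=R.from_quat(s["tool_rot"]).as_matrix()
    print("t",round(s["clock"],2),"p",np.round(s["position"],1),"yaw",round(np.degrees(np.arctan2(r[1,0],r[0,0])),2),"z",np.round(r[:,2],4),"F",np.round(s["ft_force"],1),"gap",round(s["finger_gap"],1),"q7",np.round(s["q"],2)[-1])
    return s,r
def to(p,yaw):
    s,r=st();y=np.radians(yaw);c,d=np.cos(y),np.sin(y)
    T=np.array([[c,d,0],[d,-c,0],[0,0,-1]]).T
    print("offset cm",np.round(r.T@(np.array(p)-s["position"])/10,2),"rot",np.round(R.from_matrix(r.T@T).as_rotvec(),3))
def project(cam,P):
    i=cam;P=np.atleast_2d(P);c=(P-i["position"])@R.from_quat(i["rotation"]).as_matrix()
    return np.c_[i["cx"]+i["fx"]*c[:,0]/-c[:,2], i["cy"]-i["fy"]*c[:,1]/-c[:,2]]
def unproj(i,uv,z):
    uv=np.atleast_2d(uv);d=np.c_[(uv[:,0]-i["cx"])/i["fx"],-(uv[:,1]-i["cy"])/i["fy"],-np.ones(len(uv))]@R.from_quat(i["rotation"]).as_matrix().T
    p=np.array(i["position"]);return p+d*((z-p[2])/d[:,2])[:,None]
E
python3 -c "
from h import *
print(ctrl.camera_info('wrist'))
to([526,-233,250],36.7)"
```

```text
{'fx': 267.41898290657946, 'fy': 267.41898290657946, 'cx': 257.79106085824645, 'cy': 189.85331545215718, 'position': array([ 324.95966292, -537.76093106,  375.00480864]), 'rotation': array([-0.1241493 ,  0.08062549, -0.53690565,  0.83055331])}
t 0.7 p [ 256.4 -570.   231.3] yaw -65.78 z [-0. -0. -1.] F [-0.3 -0.4  0.3] gap 85.2 q7 -0.15
offset cm [-19.67 -38.41  -1.87] rot [ 0.    -0.    -1.789]
```

{"api": "carry_out", "payload": {"commands": [{"fingers": 1,"offset": [-1.7,-3.4,-0.4],"rot": [0,0,-0.12]},{"fingers": 1,"offset": [-3.4,-6.8,-0.8],"rot": [0,0,-0.24]},{"fingers": 1,"offset": [-5.1,-10.2,-1.2],"rot": [0,0,-0.36]},{"fingers": 1,"offset": [-6.8,-13.6,-1.6],"rot": [0,0,-0.48]},{"fingers": 1,"offset": [-8.5,-17,-1.9],"rot": [0,0,-0.6]}]}}

```text
clock: 1.12
position: [377.5, -421.3, 250.9]
tool_rot: [0.963, -0.268, 0.0, 0.0]
ft_force: [0.5, -0.1, -0.5]
finger_gap: 85.2
```

```bash
python3 -c "
from h import *
to([526,-233,250],36.7)"
```

```text
t 1.12 p [ 377.5 -421.3  250.9] yaw -31.07 z [ 4.e-04 -7.e-04 -1.e+00] F [ 0.5 -0.1 -0.5] gap 85.2 q7 0.07
offset cm [  3.   -23.79   0.08] rot [ 1.000e-03 -0.000e+00 -1.183e+00]
```

{"api": "carry_out", "payload": {"commands": [{"fingers": 1,"offset": [0.5,-3.5,0],"rot": [0,0,-0.12]},{"fingers": 1,"offset": [1,-7,0],"rot": [0,0,-0.24]},{"fingers": 1,"offset": [1.5,-10.5,0],"rot": [0,0,-0.36]},{"fingers": 1,"offset": [2,-14,0],"rot": [0,0,-0.48]},{"fingers": 1,"offset": [2.5,-17.5,0],"rot": [0,0,-0.6]}]}}

```text
clock: 1.53
position: [489.9, -285.0, 250.6]
tool_rot: [1.0, 0.029, 0.0, 0.0]
ft_force: [0.3, -0.7, -0.6]
finger_gap: 85.3
```

```bash
python3 -c "
from h import *
to([526,-233,250],36.7)"
```

```text
t 1.53 p [ 489.9 -285.   250.6] yaw 3.3 z [ 4.e-04 -5.e-04 -1.e+00] F [ 0.3 -0.7 -0.6] gap 85.3 q7 0.27
offset cm [ 3.9  -4.99  0.06] rot [ 0.001 -0.    -0.583]
```

{"api": "carry_out", "payload": {"commands": [{"fingers": 1,"offset": [0.8,-1,0],"rot": [0,0,-0.12]},{"fingers": 1,"offset": [1.6,-2,0],"rot": [0,0,-0.24]},{"fingers": 1,"offset": [2.4,-3,0],"rot": [0,0,-0.36]},{"fingers": 1,"offset": [3.2,-4,0],"rot": [0,0,-0.48]},{"fingers": 1,"offset": [3.9,-5,0],"rot": [0,0,-0.58]}]}}

```text
clock: 1.95
position: [525.9, -233.9, 250.4]
tool_rot: [0.95, 0.314, 0.0, 0.0]
ft_force: [-0.4, -0.2, -0.2]
finger_gap: 85.3
```

Run:
```python
from h import *
s,r=st();im=ctrl.capture("wrist");cv2.imwrite("pics/w1.png",im[:,:,::-1])
i=ctrl.camera_info("wrist")
for l in("crank","crank_knob"):
    for d in ctrl.spot_point("wrist",l): print(l,round(d["score"],2),np.round(d["centre"],1),project(i,d["centre"]).round())
    for d in ctrl.search_frame("wrist",l): print(l,round(d["score"],2),np.round(d["centre"],1),project(i,d["centre"]).round())
```

```text
t 1.95 p [ 525.9 -233.9  250.4] yaw 36.57 z [ 3.e-04 -1.e-04 -1.e+00] F [-0.4 -0.2 -0.2] gap 85.3 q7 0.66
crank 0.62 [ 543.7 -255.1   69.7] [[255. 194.]]
crank 0.58 [ 247.9 -411.3   16.8] [[ 20. 146.]]
crank_knob 0.72 [ 247.  -421.2   35.8] [[  4. 154.]]
crank_knob 0.62 [ 567.9 -286.    67.7] [[256. 222.]]
crank_knob 0.7 [ 245.3 -413.8   16.7] [[ 17. 146.]]
crank_knob 0.69 [ 540.1 -252.9   67.7] [[254. 191.]]
```

View pics/w1.png

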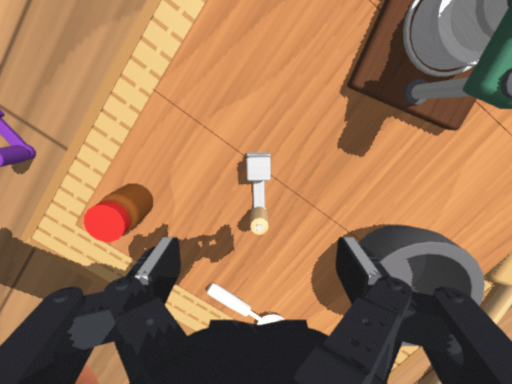

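Grey hub at about (258,168), wooden knob at (260,226); the purple look-alike is far left at (15,150). I'll confirm in an enlarged crop and measure.

Run:
```python
from h import *
a=cv2.imread("pics/w1.png")[140:245,210:310]
cv2.imwrite("pics/w1c.png",cv2.resize(a,None,fx=5,fy=5,interpolation=cv2.INTER_CUBIC))
i=ctrl.camera_info("wrist")
g=cv2.imread("pics/w1.png").astype(int)
# bright neutral pixels = hub top
m=((g.min(2)>150)&(g.max(2)-g.min(2)<25)).astype(np.uint8);m[:140]=0;m[190:]=0;m[:,:240]=0;m[:,280:]=0
ys,xs=np.nonzero(m);print(len(xs),xs.min(),xs.max(),ys.min(),ys.max())
rc=cv2.minAreaRect(np.c_[xs,ys].astype(np.float32));print(rc)
b=cv2.boxPoints(rc);w=unproj(i,b,70);print(w.round(1));c=unproj(i,[rc[0]],70)[0];print("hub",c)
k=unproj(i,[[260,226]],86)[0];print("knob",k,np.linalg.norm((k-c)[:2]),np.degrees(np.arctan2(*(k-c)[1::-1])))
e=w[1]-w[0];print(np.degrees(np.arctan2(e[1],e[0])))
```

```text
701 247 269 153 189
((258.0, 171.0), (36.0, 22.0), 90.0)
[[ 501.6 -223.4   70. ]
 [ 523.3 -207.7   70. ]
 [ 550.6 -244.4   70. ]
 [ 528.  -260.7   70. ]]
hub [ 525.6005902  -233.64783397   70.        ]
knob [ 567.03363025 -286.46001213   86.        ] 67.12542715541855 -51.884549049131174
35.97049678174398
```

View pics/w1c.png

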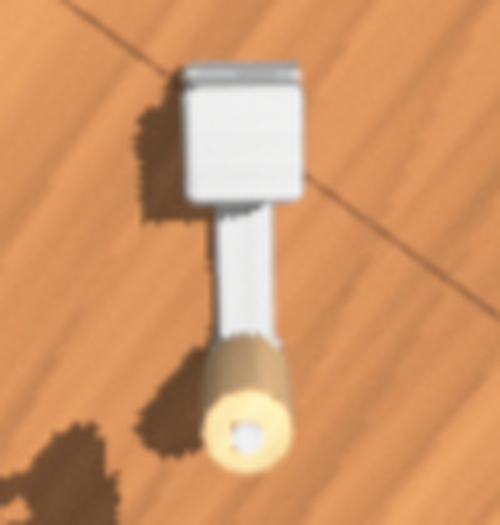

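Run:
```python
from h import *
i=ctrl.camera_info("wrist")
w=unproj(i,[[246.6,156.3],[270.5,156.3],[270.6,180.5],[247.2,180.5]],70);print(w.round(1),np.linalg.norm(np.diff(w,axis=0),axis=1))
c=w.mean(0);k=unproj(i,[[259.5,227.2]],86)[0]
print(c,k,np.linalg.norm((k-c)[:2]),np.degrees(np.arctan2(*(k-c)[1::-1])))
to([c[0],c[1],120],37)
```

```text
[[ 503.6 -227.    70. ]
 [ 527.2 -209.8   70. ]
 [ 545.6 -234.2   70. ]
 [ 521.8 -251.5   70. ]] [29.15999069 30.57065059 29.33689238]
[ 524.51626737 -230.62298849   70.        ] [ 567.49620879 -288.16161843   86.        ] 71.81900375084265 -53.24117324177466
t 2.2 p [ 524.9 -235.3  250.2] yaw 35.97 z [-5.e-04 -5.e-04 -1.e+00] F [ 0.6 -0.3  0.1] gap 85.3 q7 0.66
offset cm [ 0.25 -0.41 13.02] rot [ 0.     0.001 -0.018]
```

{"api": "carry_out", "payload": {"commands": [{"fingers": 1,"offset": [0.2,-0.3,3],"rot": [0,0,-0.01]},{"fingers": 1,"offset": [0.2,-0.3,6],"rot": [0,0,-0.01]},{"fingers": 1,"offset": [0.2,-0.3,9],"rot": [0,0,-0.01]},{"fingers": 1,"offset": [0.2,-0.3,12],"rot": [0,0,-0.01]},{"fingers": 1,"offset": [0.2,-0.3,15],"rot": [0,0,-0.01]}]}}

```text
clock: 2.62
position: [524.5, -232.3, 99.1]
tool_rot: [0.95, 0.313, -0.0, 0.0]
ft_force: [-0.9, -1.2, 0.3]
finger_gap: 85.2
```

Run:
```python
from h import *
to([525,-231.5,38],36.7)
```

```text
t 2.62 p [ 524.5 -232.3   99.1] yaw 36.52 z [-1.0e-04 -1.1e-03 -1.0e+00] F [-0.9 -1.2  0.3] gap 85.2 q7 0.52
offset cm [ 0.09 -0.04  6.11] rot [ 0.001  0.001 -0.003]
```

{"api": "carry_out", "payload": {"commands": [{"fingers": 1,"offset": [0,0,2.5],"rot": [0,0,0]},{"fingers": 1,"offset": [0,0,5],"rot": [0,0,0]},{"fingers": 1,"offset": [0,0,6.1],"rot": [0,0,0]},{"fingers": 0.6,"offset": [0,0,6.1],"rot": [0,0,0]},{"fingers": 0.2,"offset": [0,0,6.1],"rot": [0,0,0]}]}}

```text
clock: 3.03
position: [525.2, -231.3, 39.6]
tool_rot: [0.949, 0.315, -0.0, 0.0]
ft_force: [0.9, 0.8, -0.7]
finger_gap: 63.8
```

{"api": "carry_out", "payload": {"commands": [{"fingers": 0,"offset": [0,0,0],"rot": [0,0,0]},{"fingers": 0,"offset": [0,0,0],"rot": [0,0,0]},{"fingers": 0,"offset": [0,0,0],"rot": [0,0,0]},{"fingers": 0,"offset": [0,0,0],"rot": [0,0,0]},{"fingers": 0,"offset": [0,0,0],"rot": [0,0,0]}]}}

```text
clock: 3.45
position: [526.0, -231.3, 41.0]
tool_rot: [0.949, 0.315, 0.001, 0.001]
ft_force: [-1.5, 0.8, 5.7]
finger_gap: 29.0
```

{"api": "carry_out", "payload": {"commands": [{"fingers": 0,"offset": [0,0,0],"rot": [0,0,0]},{"fingers": 0,"offset": [0,0,-1],"rot": [0,0,0]},{"fingers": 0,"offset": [0,0,-3],"rot": [0,0,0]},{"fingers": 0,"offset": [0,0,-6],"rot": [0,0,0]},{"fingers": 0,"offset": [0,0,-10],"rot": [0,0,0]}]}}

```text
clock: 3.87
position: [523.2, -230.3, 138.9]
tool_rot: [0.949, 0.316, -0.002, -0.002]
ft_force: [1.1, -1.3, -4.0]
finger_gap: 28.8
```

Run:
```python
from h import *
to([637,-23,305],36.7)
```

```text
t 3.87 p [ 523.2 -230.3  138.9] yaw 36.8 z [-0.0047  0.0023 -1.    ] F [ 1.1 -1.3 -4. ] gap 28.8 q7 0.57
offset cm [ 21.49  -9.86 -16.62] rot [-0.005  0.002  0.002]
```

{"api": "carry_out", "payload": {"commands": [{"fingers": 0,"offset": [0,0,-3],"rot": [0,0,0]},{"fingers": 0,"offset": [0.7,-0.3,-7],"rot": [0,0,0]},{"fingers": 0,"offset": [2.4,-1,-11],"rot": [0,0,0]},{"fingers": 0,"offset": [4.5,-2,-14],"rot": [0,0,0]},{"fingers": 0,"offset": [7.5,-3.5,-16.6],"rot": [0,0,0]}]}}

```text
clock: 4.28
position: [563.6, -159.9, 308.5]
tool_rot: [0.95, 0.314, 0.001, 0.001]
ft_force: [1.6, -0.5, -4.4]
finger_gap: 29.1
```

{"api": "carry_out", "payload": {"commands": [{"fingers": 0,"offset": [3.2,-1.4,0],"rot": [0,0,0]},{"fingers": 0,"offset": [6.4,-2.8,0],"rot": [0,0,0]},{"fingers": 0,"offset": [9.6,-4.2,0],"rot": [0,0,0]},{"fingers": 0,"offset": [12,-5.5,0],"rot": [0,0,0]},{"fingers": 0,"offset": [14,-6.4,0],"rot": [0,0,0]}]}}

```text
clock: 4.7
position: [637.7, -19.8, 305.5]
tool_rot: [0.948, 0.317, 0.0, -0.001]
ft_force: [-0.4, -0.4, -3.8]
finger_gap: 29.3
```

Run:
```python
from h import *
s,r=st();i=ctrl.camera_info("wrist");im=ctrl.capture("wrist");cv2.imwrite("pics/w2.png",im[:,:,::-1])
print(i["position"])
for d in ctrl.spot_point("wrist","spindle"): print(round(d["score"],2),np.round(d["centre"],1),project(i,d["centre"]).round())
```

```text
t 4.7 p [637.7 -19.8 305.5] yaw 36.97 z [-5.0e-04  1.6e-03 -1.0e+00] F [-0.4 -0.4 -3.8] gap 29.3 q7 0.31
[592.6167452   41.41799777 449.31723095]
0.85 [597.9  24.4 237.4] [[249. 131.]]
```

View pics/w2.png

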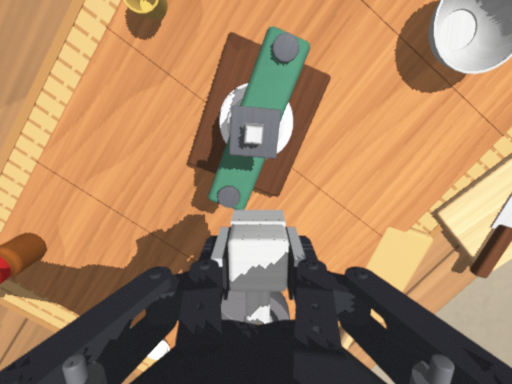

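Run:
```python
from h import *
a=cv2.imread("pics/w2.png")
cv2.imwrite("pics/w2c.png",cv2.resize(a[95:170,215:295],None,fx=8,fy=8,interpolation=cv2.INTER_CUBIC))
g=a.astype(int);print(g[115,240],g[150,245],g[125,265],g[133,255])
```

```text
[131 123 123] [126 120 118] [133 127 126] [241 242 241]
```

View pics/w2c.png

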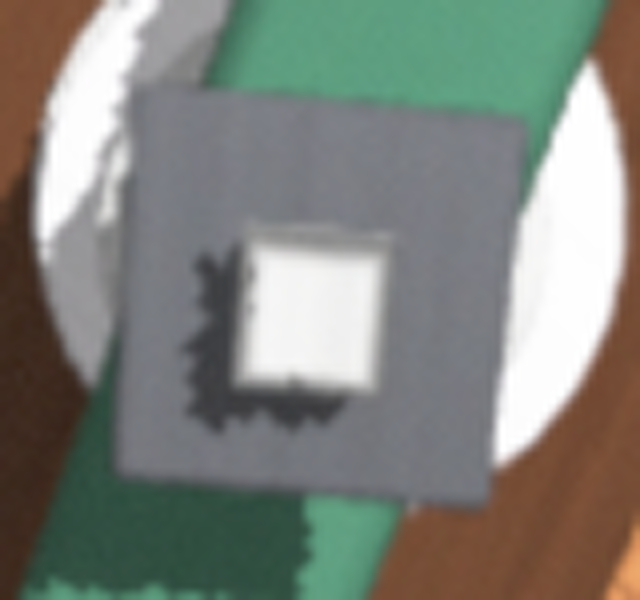

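Run:
```python
from h import *
s,r=st();i=ctrl.camera_info("wrist")
q=np.array([[137,88],[527,122],[490,505],[117,475]])/8+[214.5,94.5]
for z in(234,237,240):
    w=unproj(i,q,z);e=np.diff(np.vstack([w,w[:1]]),axis=0)
    print(z,w.mean(0).round(1),np.linalg.norm(e,axis=1).round(1),np.degrees(np.arctan2(e[:,1],e[:,0])).round(1))
t=np.array([[250,240],[388,236],[380,388],[238,386]])/8+[214.5,94.5]
w=unproj(i,t,255);print(w.mean(0).round(1))
# hub in hand: lower/top edges
h=unproj(i,[[228,270],[289,270],[284,222],[233,222]],s["position"][2]+25);print(h.round(1))
```

```text
t 4.8 p [638.1 -17.4 305.3] yaw 37.21 z [-1.0e-04  3.9e-03 -1.0e+00] F [-0.2 -0.5 -3.6] gap 28.8 q7 0.31
234 [602.   27.8 234. ] [37.6 37.3 37.9 37.4] [  32.5  -57.1 -147.4  122.5]
237 [601.9  28.  237. ] [37.1 36.8 37.3 36.9] [  32.5  -57.1 -147.4  122.5]
240 [601.7  28.2 240. ] [36.6 36.3 36.8 36.4] [  32.5  -57.1 -147.4  122.5]
[601.4  28.3 255. ]
[[628.7 -28.6 330.3]
 [653.6  -9.8 330.3]
 [634.8   9.5 330.3]
 [615.2  -5.4 330.3]]
```

Run:
```python
from h import *
i=ctrl.camera_info("wrist");im=ctrl.capture("wrist")[:,:,::-1];cv2.imwrite("pics/w3.png",im)
s,r=st();a=cv2.imread("pics/w2.png")
T=a[105:162,222:290];m=cv2.matchTemplate(np.ascontiguousarray(im[80:200,180:330]),T,cv2.TM_CCOEFF_NORMED)
_,v,_,l=cv2.minMaxLoc(m);d=np.array(l)+[180,80]-[222,105];print(v,d)
for z in(234,237):
    q=np.array([[137,88],[527,122],[490,505],[117,475]])/8+[214.5,94.5]+d
    print(unproj(i,q,z).mean(0))
print([np.round(d["centre"],1) for d in ctrl.spot_point("wrist","spindle")])
to([601.5,27,305],32.65)
```

```text
t 4.85 p [637.6 -20.4 305.1] yaw 37.05 z [-7.0e-04  1.6e-03 -1.0e+00] F [ 0.4 -1.2 -4.3] gap 28.9 q7 0.31
0.9928694367408752 [-2  2]
[601.66964963  25.56053061 234.        ]
[601.54398416  25.8072633  237.        ]
[array([596.3,  21.5, 238.7])]
t 4.9 p [637.4 -22.6 305. ] yaw 36.89 z [-8.e-04  0.e+00 -1.e+00] F [ 0.  -1.  -4.2] gap 29.3 q7 0.31
offset cm [ 0.11 -6.12  0.  ] rot [-0.001  0.001  0.074]
```

{"api": "carry_out", "payload": {"commands": [{"fingers": 0,"offset": [0,-2,0],"rot": [0,0,0.04]},{"fingers": 0,"offset": [0.1,-4,0],"rot": [0,0,0.074]},{"fingers": 0,"offset": [0.15,-5.5,0],"rot": [0,0,0.074]},{"fingers": 0,"offset": [0.15,-5.9,0],"rot": [0,0,0.074]},{"fingers": 0,"offset": [0.15,-5.9,1],"rot": [0,0,0.074]}]}}

```text
clock: 5.32
position: [603.9, 25.6, 297.1]
tool_rot: [0.96, 0.281, 0.002, 0.001]
ft_force: [0.0, -0.4, -3.2]
finger_gap: 29.3
```

{"api": "carry_out", "payload": {"commands": [{"fingers": 0,"offset": [0,0,1],"rot": [0,0,0]},{"fingers": 0,"offset": [0,0,1.5],"rot": [0,0,0]},{"fingers": 0,"offset": [0,0,1.8],"rot": [0,0,0]},{"fingers": 0,"offset": [0,0,1.8],"rot": [0,0,0]},{"fingers": 0,"offset": [0,0,1.8],"rot": [0,0,0]}]}}

```text
clock: 5.73
position: [604.0, 24.3, 276.3]
tool_rot: [0.96, 0.28, -0.0, -0.0]
ft_force: [-0.6, -0.4, -3.2]
finger_gap: 29.4
```

Run:
```python
from h import *
im=ctrl.capture("wrist")[:,:,::-1];s0=ctrl.sense()
sd=ctrl.capture("side")[:,:,::-1]
i=ctrl.camera_info("side")
c=project(i,[602,25,245])[0].astype(int);print(c)
A=cv2.resize(np.ascontiguousarray(sd[c[1]-45:c[1]+45,c[0]-50:c[0]+50]),(500,450),interpolation=cv2.INTER_CUBIC)
tp=ctrl.capture("top")[:,:,::-1]
c=project(ctrl.camera_info("top"),[602,25,245])[0].astype(int)
B=cv2.resize(np.ascontiguousarray(tp[c[1]-20:c[1]+20,c[0]-20:c[0]+20]),(200,200))
cv2.imwrite("pics/s3.png",A);cv2.imwrite("pics/w4.png",im)
to([602.1,24.8,270],32.65)
```

```text
[210 164]
t 5.88 p [604.1  24.9 277.1] yaw 32.54 z [ 5.e-04  3.e-04 -1.e+00] F [-0.2 -0.6 -3.6] gap 29.3 q7 0.15
offset cm [-0.17 -0.1   0.71] rot [ 0.    -0.001 -0.002]
```

View pics/s3.png

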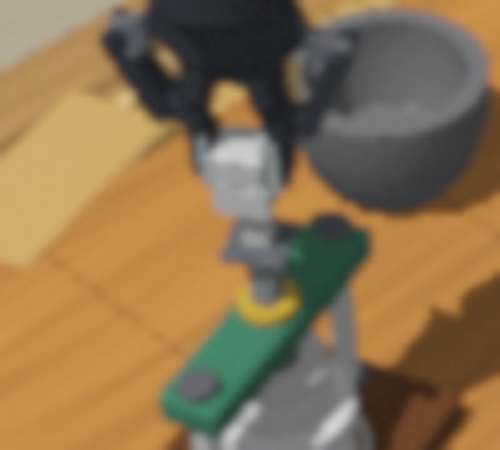

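{"api": "carry_out", "payload": {"commands": [{"fingers": 0,"offset": [-0.15,-0.1,0],"rot": [0,0,0]},{"fingers": 0,"offset": [-0.15,-0.1,0.5],"rot": [0,0,0]},{"fingers": 0,"offset": [-0.15,-0.1,0.9],"rot": [0,0,0]},{"fingers": 0,"offset": [-0.15,-0.1,1.3],"rot": [0,0,0]},{"fingers": 0,"offset": [-0.15,-0.1,1.6],"rot": [0,0,0]}]}}

```text
clock: 6.3
position: [601.8, 24.7, 260.1]
tool_rot: [0.96, 0.28, -0.0, -0.0]
ft_force: [-0.3, -0.7, -2.7]
finger_gap: 29.3
```

{"api": "carry_out", "payload": {"commands": [{"fingers": 0,"offset": [0,0,0.2],"rot": [0,0,0]},{"fingers": 0,"offset": [0,0,0.4],"rot": [0,0,0]},{"fingers": 0,"offset": [0,0,0.5],"rot": [0,0,0]},{"fingers": 0,"offset": [0,0,0.6],"rot": [0,0,0]},{"fingers": 0,"offset": [0,0,0.6],"rot": [0,0,0]}]}}

```text
clock: 6.72
position: [601.8, 24.6, 254.6]
tool_rot: [0.96, 0.28, -0.0, 0.0]
ft_force: [-1.7, -1.5, -4.2]
finger_gap: 29.5
```

{"api": "carry_out", "payload": {"commands": [{"fingers": 0,"offset": [0,0,0.2],"rot": [0,0,0]},{"fingers": 0,"offset": [0,0,0.4],"rot": [0,0,0]},{"fingers": 0,"offset": [0,0,0.5],"rot": [0,0,0]},{"fingers": 0,"offset": [0,0,0.6],"rot": [0,0,0]},{"fingers": 0,"offset": [0,0,0.6],"rot": [0,0,0]}]}}

```text
clock: 7.13
position: [601.8, 24.7, 248.5]
tool_rot: [0.96, 0.28, -0.0, 0.0]
ft_force: [-1.2, -0.8, -3.6]
finger_gap: 29.0
```

{"api": "carry_out", "payload": {"commands": [{"fingers": 0,"offset": [0,0,0.1],"rot": [0,0,0]},{"fingers": 0,"offset": [0,0,0.2],"rot": [0,0,0]},{"fingers": 0,"offset": [0,0,0.3],"rot": [0,0,0]},{"fingers": 0,"offset": [0,0,0.4],"rot": [0,0,0]},{"fingers": 0,"offset": [0,0,0.4],"rot": [0,0,0]}]}}

```text
clock: 7.55
position: [602.0, 24.8, 248.3]
tool_rot: [0.96, 0.28, 0.001, 0.001]
ft_force: [-10.2, -4.3, 20.5]
finger_gap: 28.9
```

{"api": "carry_out", "payload": {"commands": [{"fingers": 0.5,"offset": [0,0,-0.3],"rot": [0,0,0]},{"fingers": 0.9,"offset": [0,0,-0.3],"rot": [0,0,0]},{"fingers": 0.9,"offset": [0,0,-0.3],"rot": [0,0,0]},{"fingers": 0.9,"offset": [0,0,-3],"rot": [0,0,0]},{"fingers": 0.9,"offset": [0,0,-6],"rot": [0,0,0]}]}}

```text
clock: 7.97
position: [601.4, 24.7, 303.5]
tool_rot: [0.96, 0.28, -0.002, -0.001]
ft_force: [0.9, -0.6, 0.8]
finger_gap: 76.7
```

{"api": "carry_out", "payload": {"commands": [{"fingers": 0.9,"offset": [0,0,-1.5],"rot": [0,0,0]},{"fingers": 0.9,"offset": [0,2,-1.5],"rot": [0,0,0]},{"fingers": 0.9,"offset": [0,5,-1.5],"rot": [0,0,0]},{"fingers": 0.9,"offset": [0,7,-1.5],"rot": [0,0,0]},{"fingers": 0.9,"offset": [0,7,-1.5],"rot": [0,0,0]}]}}

```text
clock: 8.38
position: [641.9, -39.4, 318.4]
tool_rot: [0.961, 0.277, -0.0, 0.001]
ft_force: [0.3, -0.4, -0.0]
finger_gap: 76.7
```

Run:
```python
from h import *
ctrl.capture("top");s,r=st();i=ctrl.camera_info("wrist");im=ctrl.capture("wrist")[:,:,::-1];cv2.imwrite("pics/w5.png",im)
for l in("crank","crank_knob","spindle"):
  print(l,[(round(d["score"],2),np.round(d["centre"],1),project(i,d["centre"]).round()) for d in ctrl.spot_point("wrist",l)])
print("expected knob top/hub px",project(i,[[639.6,-33.9,294],[601.8,25,278]]).round(1))
to([639.6,-33.9,256],32.65)
```

```text
t 8.43 p [640.9 -36.7 318.6] yaw 32.31 z [-3.e-04  1.e-04 -1.e+00] F [ 0.3  0.4 -0.4] gap 76.9 q7 0.27
crank [(0.75, array([605. ,  22. , 235.2]), array([[258., 117.]]))]
crank_knob [(0.77, array([639. , -33. , 273.2]), array([[257., 208.]]))]
spindle []
expected knob top/hub px [[256.8 220. ]
 [256.1 112.8]]
t 8.63 p [639.4 -32.6 319.9] yaw 32.65 z [ 2.e-04  9.e-04 -1.e+00] F [-0.8  0.5  0.1] gap 76.6 q7 0.27
offset cm [-0.06  0.12  6.39] rot [-0.001 -0.001  0.   ]
```

View pics/w5.png

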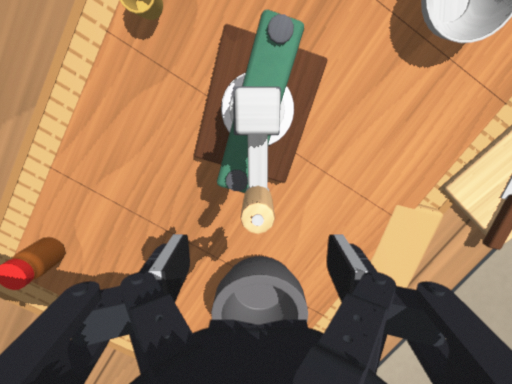

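The crank sits on the square: the hub top is at (258,111) and the knob top at (258,218), both within 2 px of expected. I'll descend on the knob and grip it.

{"api": "carry_out", "payload": {"commands": [{"fingers": 0.9,"offset": [0,0.1,2],"rot": [0,0,0]},{"fingers": 0.9,"offset": [0,0.1,4],"rot": [0,0,0]},{"fingers": 0.9,"offset": [0,0.1,6.2],"rot": [0,0,0]},{"fingers": 0.6,"offset": [0,0.1,6.2],"rot": [0,0,0]},{"fingers": 0.3,"offset": [0,0.1,6.2],"rot": [0,0,0]}]}}

```text
clock: 9.05
position: [639.6, -34.4, 257.6]
tool_rot: [0.96, 0.281, -0.001, -0.0]
ft_force: [0.1, 0.6, 0.1]
finger_gap: 54.2
```

{"api": "carry_out", "payload": {"commands": [{"fingers": 0,"offset": [0,0,0],"rot": [0,0,0]},{"fingers": 0,"offset": [0,0,0],"rot": [0,0,0]},{"fingers": 0,"offset": [0,0,0],"rot": [0,0,0]},{"fingers": 0,"offset": [0,0,0],"rot": [0,0,0]},{"fingers": 0,"offset": [0,0,0],"rot": [0,0,0]}]}}

```text
clock: 9.47
position: [640.8, -34.8, 259.1]
tool_rot: [0.96, 0.28, 0.001, 0.0]
ft_force: [0.3, -0.4, 4.5]
finger_gap: 22.7
```

Run:
```python
from h import *
for k in range(4): ctrl.capture("side"); st()
```

```text
t 9.52 p [640.8 -34.8 259. ] yaw 32.53 z [ 2.2e-03  1.0e-04 -1.0e+00] F [ 0.7 -1.4  5.4] gap 22.4 q7 0.24
t 9.57 p [640.8 -34.9 258.9] yaw 32.52 z [ 2.2e-03  1.0e-04 -1.0e+00] F [0.3 0.2 6.7] gap 22.7 q7 0.24
t 9.62 p [640.8 -34.9 258.9] yaw 32.52 z [ 2.2e-03  1.0e-04 -1.0e+00] F [-0.3 -0.   5.7] gap 22.9 q7 0.24
t 9.67 p [640.8 -34.9 258.9] yaw 32.52 z [ 2.1e-03  2.0e-04 -1.0e+00] F [ 1.1 -1.   6.6] gap 22.2 q7 0.24
```

{"api": "carry_out", "payload": {"commands": [{"fingers": 0,"offset": [-1.1,-0.09,0.025],"rot": [0,0,0]},{"fingers": 0,"offset": [-2.16,-0.34,0.05],"rot": [0,0,0]},{"fingers": 0,"offset": [-3.18,-0.76,0.075],"rot": [0,0,0]},{"fingers": 0,"offset": [-4.11,-1.34,0.1],"rot": [0,0,0]},{"fingers": 0,"offset": [-4.95,-2.05,0.125],"rot": [0,0,0]}]}}

```text
clock: 10.08
position: [589.6, -45.9, 258.2]
tool_rot: [0.96, 0.279, 0.003, 0.002]
ft_force: [5.2, -4.0, 7.5]
finger_gap: 22.7
```

```bash
cat >> h.py <<'E'
def chk(c=(601.8,24.8)):
    s,r=st();d=s["position"][:2]-np.array(c);u=d/np.linalg.norm(d);t=np.array([u[1],-u[0]])
    print("r",round(np.hypot(*d),1),"phi",round(np.degrees(np.arctan2(d[1],d[0])),1),"Fr",round(s["ft_force"][:2]@u,1),"Ft(cw)",round(s["ft_force"][:2]@t,1),"taux",np.round(s["wrist_torque"],2))
E
python3 -c "
from h import *
chk();ctrl.capture('side');ctrl.capture('side');chk()"
```

```text
t 10.08 p [589.6 -45.9 258.2] yaw 32.4 z [ 0.0066 -0.0013 -1.    ] F [ 5.2 -4.   7.5] gap 22.7 q7 0.25
r 71.8 phi -99.8 Fr 3.1 Ft(cw) -5.8 taux [-0.47 -1.23  0.03]
t 10.18 p [588.  -45.6 258.3] yaw 32.46 z [ 0.0043 -0.0022 -1.    ] F [ 1.6 -4.1  6. ] gap 22.8 q7 0.25
r 71.8 phi -101.1 Fr 3.7 Ft(cw) -2.4 taux [-0.38 -0.43 -0.03]
```

Run:
```python
import numpy as np
for t0 in range(45,45+360,60):
    a=np.radians(t0+12*np.arange(6));o=7*np.c_[-np.sin(a),np.cos(a)];o=(o-o[0])[1:]
    print(t0,[[round(x,2),round(y,2),round((k+1)*.0333,3)] for k,(x,y) in enumerate(o)])
```

```text
45 [[np.float64(-0.92), np.float64(-1.14), 0.033], [np.float64(-1.59), np.float64(-2.44), 0.067], [np.float64(-1.96), np.float64(-3.85), 0.1], [np.float64(-2.04), np.float64(-5.32), 0.133], [np.float64(-1.81), np.float64(-6.76), 0.167]]
105 [[np.float64(0.52), np.float64(-1.37), 0.033], [np.float64(1.32), np.float64(-2.59), 0.067], [np.float64(2.36), np.float64(-3.63), 0.1], [np.float64(3.58), np.float64(-4.43), 0.133], [np.float64(4.95), np.float64(-4.95), 0.167]]
165 [[np.float64(1.45), np.float64(-0.23), 0.033], [np.float64(2.91), np.float64(-0.15), 0.067], [np.float64(4.32), np.float64(0.23), 0.1], [np.float64(5.62), np.float64(0.89), 0.133], [np.float64(6.76), np.float64(1.81), 0.167]]
225 [[np.float64(0.92), np.float64(1.14), 0.033], [np.float64(1.59), np.float64(2.44), 0.067], [np.float64(1.96), np.float64(3.85), 0.1], [np.float64(2.04), np.float64(5.32), 0.133], [np.float64(1.81), np.float64(6.76), 0.167]]
285 [[np.float64(-0.52), np.float64(1.37), 0.033], [np.float64(-1.32), np.float64(2.59), 0.067], [np.float64(-2.36), np.float64(3.63), 0.1], [np.float64(-3.58), np.float64(4.43), 0.133], [np.float64(-4.95), np.float64(4.95), 0.167]]
345 [[np.float64(-1.45), np.float64(0.23), 0.033], [np.float64(-2.91), np.float64(0.15), 0.067], [np.float64(-4.32), np.float64(-0.23), 0.1], [np.float64(-5.62), np.float64(-0.89), 0.133], [np.float64(-6.76), np.float64(-1.81), 0.167]]
```

{"api": "carry_out", "payload": {"commands": [{"fingers": 0,"offset": [-0.92,-1.14,0.033],"rot": [0,0,0]},{"fingers": 0,"offset": [-1.59,-2.44,0.067],"rot": [0,0,0]},{"fingers": 0,"offset": [-1.96,-3.85,0.1],"rot": [0,0,0]},{"fingers": 0,"offset": [-2.04,-5.32,0.133],"rot": [0,0,0]},{"fingers": 0,"offset": [-1.81,-6.76,0.167],"rot": [0,0,0]}]}}

```text
clock: 10.6
position: [535.6, -0.1, 256.4]
tool_rot: [0.96, 0.278, 0.0, 0.003]
ft_force: [-4.5, -6.8, 13.6]
finger_gap: 22.5
```

```bash
python3 -c "
from h import *
chk()"
```

```text
t 10.6 p [ 5.356e+02 -1.000e-01  2.564e+02] yaw 32.33 z [ 0.0019 -0.0049 -1.    ] F [-4.5 -6.8 13.6] gap 22.5 q7 0.18
r 70.7 phi -159.4 Fr 6.6 Ft(cw) -4.8 taux [-1.43  0.1   0.04]
```

{"api": "carry_out", "payload": {"commands": [{"fingers": 0,"offset": [0.52,-1.37,0.02],"rot": [0,0,0]},{"fingers": 0,"offset": [1.32,-2.59,0.05],"rot": [0,0,0]},{"fingers": 0,"offset": [2.36,-3.63,0.08],"rot": [0,0,0]},{"fingers": 0,"offset": [3.58,-4.43,0.11],"rot": [0,0,0]},{"fingers": 0,"offset": [4.95,-4.95,0.14],"rot": [0,0,0]}]}}

```text
clock: 11.02
position: [550.0, 71.1, 254.7]
tool_rot: [0.96, 0.28, -0.001, 0.001]
ft_force: [-4.8, -3.2, 9.1]
finger_gap: 22.5
```

{"api": "carry_out", "payload": {"commands": [{"fingers": 0,"offset": [1.45,-0.23,0.033],"rot": [0,0,0]},{"fingers": 0,"offset": [2.91,-0.15,0.067],"rot": [0,0,0]},{"fingers": 0,"offset": [4.32,0.23,0.1],"rot": [0,0,0]},{"fingers": 0,"offset": [5.62,0.89,0.133],"rot": [0,0,0]},{"fingers": 0,"offset": [6.76,1.81,0.167],"rot": [0,0,0]}]}}

```text
clock: 11.43
position: [616.9, 92.4, 252.8]
tool_rot: [0.96, 0.281, -0.001, 0.001]
ft_force: [-6.4, -3.7, 10.4]
finger_gap: 22.6
```

```bash
python3 -c "
from h import *
chk()"
```

```text
t 11.43 p [616.9  92.4 252.8] yaw 32.6 z [-0.0016 -0.0023 -1.    ] F [-6.4 -3.7 10.4] gap 22.6 q7 0.03
r 69.2 phi 77.4 Fr -5.0 Ft(cw) -5.4 taux [-1.36  1.65  0.01]
```

{"api": "carry_out", "payload": {"commands": [{"fingers": 0,"offset": [0.92,1.14,0.033],"rot": [0,0,0]},{"fingers": 0,"offset": [1.59,2.44,0.067],"rot": [0,0,0]},{"fingers": 0,"offset": [1.96,3.85,0.1],"rot": [0,0,0]},{"fingers": 0,"offset": [2.04,5.32,0.133],"rot": [0,0,0]},{"fingers": 0,"offset": [1.81,6.76,0.167],"rot": [0,0,0]}]}}

```text
clock: 11.85
position: [668.4, 46.9, 251.2]
tool_rot: [0.96, 0.281, -0.001, -0.001]
ft_force: [-7.5, 3.0, 9.1]
finger_gap: 22.6
```

{"api": "carry_out", "payload": {"commands": [{"fingers": 0,"offset": [-0.52,1.37,0.033],"rot": [0,0,0]},{"fingers": 0,"offset": [-1.32,2.59,0.067],"rot": [0,0,0]},{"fingers": 0,"offset": [-2.36,3.63,0.1],"rot": [0,0,0]},{"fingers": 0,"offset": [-3.58,4.43,0.133],"rot": [0,0,0]},{"fingers": 0,"offset": [-4.95,4.95,0.167],"rot": [0,0,0]}]}}

```text
clock: 12.27
position: [656.0, -21.7, 249.9]
tool_rot: [0.96, 0.281, 0.003, -0.001]
ft_force: [4.3, 2.7, 5.3]
finger_gap: 22.6
```

```bash
python3 -c "
from h import *
chk()"
```

```text
t 12.27 p [656.  -21.7 249.9] yaw 32.6 z [ 0.0051  0.0035 -1.    ] F [4.3 2.7 5.3] gap 22.6 q7 0.22
r 71.4 phi -40.6 Fr 1.5 Ft(cw) -4.9 taux [ 1.12 -0.7  -0.01]
```

{"api": "carry_out", "payload": {"commands": [{"fingers": 0,"offset": [-1.45,0.23,0.033],"rot": [0,0,0]},{"fingers": 0,"offset": [-2.91,0.15,0.067],"rot": [0,0,0]},{"fingers": 0,"offset": [-4.32,-0.23,0.1],"rot": [0,0,0]},{"fingers": 0,"offset": [-5.62,-0.89,0.133],"rot": [0,0,0]},{"fingers": 0,"offset": [-6.76,-1.81,0.167],"rot": [0,0,0]}]}}

```text
clock: 12.68
position: [589.5, -45.9, 248.3]
tool_rot: [0.96, 0.279, 0.003, 0.001]
ft_force: [6.2, -3.0, 6.0]
finger_gap: 22.5
```

{"api": "carry_out", "payload": {"commands": [{"fingers": 0,"offset": [-0.92,-1.14,0.033],"rot": [0,0,0]},{"fingers": 0,"offset": [-1.59,-2.44,0.067],"rot": [0,0,0]},{"fingers": 0,"offset": [-1.96,-3.85,0.1],"rot": [0,0,0]},{"fingers": 0,"offset": [-2.04,-5.32,0.133],"rot": [0,0,0]},{"fingers": 0,"offset": [-1.81,-6.76,0.167],"rot": [0,0,0]}]}}

```text
clock: 13.1
position: [535.6, -0.0, 246.5]
tool_rot: [0.96, 0.278, 0.0, 0.003]
ft_force: [-3.0, -7.7, 11.8]
finger_gap: 22.5
```

{"api": "carry_out", "payload": {"commands": [{"fingers": 0,"offset": [0.52,-1.37,0.033],"rot": [0,0,0]},{"fingers": 0,"offset": [1.32,-2.59,0.067],"rot": [0,0,0]},{"fingers": 0,"offset": [2.36,-3.63,0.1],"rot": [0,0,0]},{"fingers": 0,"offset": [3.58,-4.43,0.133],"rot": [0,0,0]},{"fingers": 0,"offset": [4.95,-4.95,0.167],"rot": [0,0,0]}]}}

```text
clock: 13.52
position: [550.0, 71.2, 244.6]
tool_rot: [0.96, 0.28, -0.001, 0.001]
ft_force: [-3.9, -3.4, 10.4]
finger_gap: 22.6
```

```bash
python3 -c "
from h import *
chk()"
```

```text
t 13.52 p [550.   71.2 244.6] yaw 32.55 z [-3.0e-04 -2.7e-03 -1.0e+00] F [-3.9 -3.4 10.4] gap 22.6 q7 0.03
r 69.5 phi 138.2 Fr 0.7 Ft(cw) -5.1 taux [-1.22  0.59 -0.02]
```

Forces are steady at about 5 N tangential. I'll finish the second turn.

{"api": "carry_out", "payload": {"commands": [{"fingers": 0,"offset": [1.45,-0.23,0.033],"rot": [0,0,0]},{"fingers": 0,"offset": [2.91,-0.15,0.067],"rot": [0,0,0]},{"fingers": 0,"offset": [4.32,0.23,0.1],"rot": [0,0,0]},{"fingers": 0,"offset": [5.62,0.89,0.133],"rot": [0,0,0]},{"fingers": 0,"offset": [6.76,1.81,0.167],"rot": [0,0,0]}]}}

```text
clock: 13.93
position: [617.0, 92.3, 242.8]
tool_rot: [0.96, 0.281, -0.001, 0.001]
ft_force: [-6.2, -2.5, 10.2]
finger_gap: 22.6
```

{"api": "carry_out", "payload": {"commands": [{"fingers": 0,"offset": [0.92,1.14,0.033],"rot": [0,0,0]},{"fingers": 0,"offset": [1.59,2.44,0.067],"rot": [0,0,0]},{"fingers": 0,"offset": [1.96,3.85,0.1],"rot": [0,0,0]},{"fingers": 0,"offset": [2.04,5.32,0.133],"rot": [0,0,0]},{"fingers": 0,"offset": [1.81,6.76,0.167],"rot": [0,0,0]}]}}

```text
clock: 14.35
position: [668.4, 46.9, 241.2]
tool_rot: [0.96, 0.281, -0.001, -0.001]
ft_force: [-6.5, 3.3, 10.4]
finger_gap: 22.6
```

Run:
```python
from h import *
chk()
for t0 in range(645,1100,30):
    a=np.radians(t0+6*np.arange(6));o=7*np.c_[-np.sin(a),np.cos(a)];o=(o-o[0])[1:]
    print(t0,o.round(2).tolist())
sd=ctrl.capture("side")[:,:,::-1]
c=project(ctrl.camera_info("side"),[602,25,120])[0].astype(int)
cv2.imwrite("pics/s5.png",cv2.resize(np.ascontiguousarray(sd[c[1]-50:c[1]+50,c[0]-50:c[0]+50]),(600,600),interpolation=cv2.INTER_CUBIC))
chk()
```

```text
t 14.35 p [668.4  46.9 241.2] yaw 32.68 z [-0.0018  0.0019 -1.    ] F [-6.5  3.3 10.4] gap 22.6 q7 0.11
r 70.2 phi 18.4 Fr -5.2 Ft(cw) -5.2 taux [0.53 2.01 0.05]
645 [[-0.23, 0.7], [-0.52, 1.37], [-0.89, 2.0], [-1.32, 2.59], [-1.81, 3.14]]
675 [[-0.54, 0.49], [-1.14, 0.92], [-1.77, 1.29], [-2.44, 1.59], [-3.14, 1.81]]
705 [[-0.72, 0.15], [-1.45, 0.23], [-2.18, 0.23], [-2.91, 0.15], [-3.62, 0.0]]
735 [[-0.7, -0.23], [-1.37, -0.52], [-2.0, -0.89], [-2.59, -1.32], [-3.14, -1.81]]
765 [[-0.49, -0.54], [-0.92, -1.14], [-1.29, -1.77], [-1.59, -2.44], [-1.81, -3.14]]
795 [[-0.15, -0.72], [-0.23, -1.45], [-0.23, -2.18], [-0.15, -2.91], [-0.0, -3.62]]
825 [[0.23, -0.7], [0.52, -1.37], [0.89, -2.0], [1.32, -2.59], [1.81, -3.14]]
855 [[0.54, -0.49], [1.14, -0.92], [1.77, -1.29], [2.44, -1.59], [3.14, -1.81]]
885 [[0.72, -0.15], [1.45, -0.23], [2.18, -0.23], [2.91, -0.15], [3.62, -0.0]]
915 [[0.7, 0.23], [1.37, 0.52], [2.0, 0.89], [2.59, 1.32], [3.14, 1.81]]
945 [[0.49, 0.54], [0.92, 1.14], [1.29, 1.77], [1.59, 2.44], [1.81, 3.14]]
975 [[0.15, 0.72], [0.23, 1.45], [0.23, 2.18], [0.15, 2.91], [0.0, 3.62]]
1005 [[-0.23, 0.7], [-0.52, 1.37], [-0.89, 2.0], [-1.32, 2.59], [-1.81, 3.14]]
1035 [[-0.54, 0.49], [-1.14, 0.92], [-1.77, 1.29], [-2.44, 1.59], [-3.14, 1.81]]
1065 [[-0.72, 0.15], [-1.45, 0.23], [-2.18, 0.23], [-2.91, 0.15], [-3.62, -0.0]]
1095 [[-0.7, -0.23], [-1.37, -0.52], [-2.0, -0.89], [-2.59, -1.32], [-3.14, -1.81]]
t 14.4 p [669.7  42.7 240.9] yaw 32.44 z [-1.1e-03 -4.0e-04 -1.0e+00] F [-2.2  0.3 12.4] gap 22.4 q7 0.11
r 70.2 phi 14.8 Fr -2.1 Ft(cw) -0.9 taux [0.34 1.41 0.05]
```

View pics/s5.png

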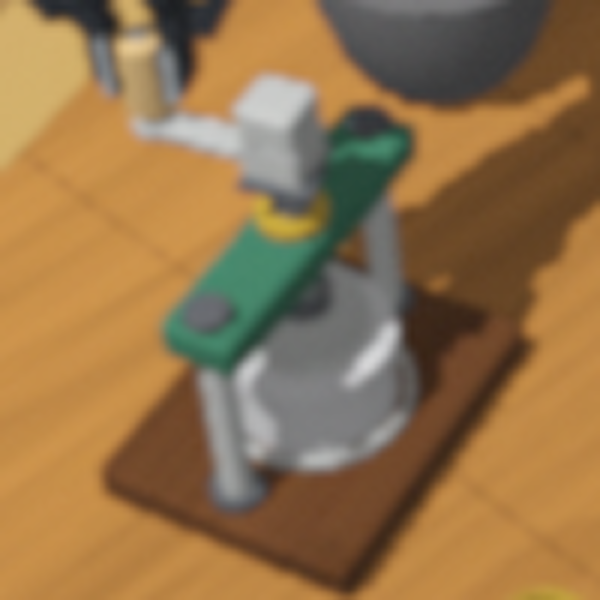

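{"api": "carry_out", "payload": {"commands": [{"fingers": 0,"offset": [-0.23,0.7,0.015],"rot": [0,0,0]},{"fingers": 0,"offset": [-0.52,1.37,0.03],"rot": [0,0,0]},{"fingers": 0,"offset": [-0.89,2.0,0.05],"rot": [0,0,0]},{"fingers": 0,"offset": [-1.32,2.59,0.067],"rot": [0,0,0]},{"fingers": 0,"offset": [-1.81,3.14,0.083],"rot": [0,0,0]}]}}

```text
clock: 14.82
position: [671.3, 11.6, 240.7]
tool_rot: [0.96, 0.281, 0.002, -0.002]
ft_force: [0.4, 5.1, 7.7]
finger_gap: 22.3
```

{"api": "carry_out", "payload": {"commands": [{"fingers": 0,"offset": [-0.54,0.49,0.015],"rot": [0,0,0]},{"fingers": 0,"offset": [-1.14,0.92,0.03],"rot": [0,0,0]},{"fingers": 0,"offset": [-1.77,1.29,0.05],"rot": [0,0,0]},{"fingers": 0,"offset": [-2.44,1.59,0.067],"rot": [0,0,0]},{"fingers": 0,"offset": [-3.14,1.81,0.083],"rot": [0,0,0]}]}}

```text
clock: 15.23
position: [655.9, -21.6, 239.9]
tool_rot: [0.96, 0.281, 0.003, -0.001]
ft_force: [4.6, 3.1, 5.4]
finger_gap: 22.1
```

```bash
python3 -c "
from h import *
chk()"
```

```text
t 15.23 p [655.9 -21.6 239.9] yaw 32.59 z [ 0.0051  0.0029 -1.    ] F [4.6 3.1 5.4] gap 22.1 q7 0.2
r 71.3 phi -40.6 Fr 1.5 Ft(cw) -5.3 taux [ 0.81 -0.88 -0.04]
```

{"api": "carry_out", "payload": {"commands": [{"fingers": 0,"offset": [-0.72,0.15,0.015],"rot": [0,0,0]},{"fingers": 0,"offset": [-1.45,0.23,0.03],"rot": [0,0,0]},{"fingers": 0,"offset": [-2.18,0.23,0.05],"rot": [0,0,0]},{"fingers": 0,"offset": [-2.91,0.15,0.067],"rot": [0,0,0]},{"fingers": 0,"offset": [-3.62,0,0.083],"rot": [0,0,0]}]}}

```text
clock: 15.65
position: [625.9, -42.8, 239.2]
tool_rot: [0.96, 0.28, 0.003, 0.001]
ft_force: [6.8, -1.1, 5.4]
finger_gap: 22.5
```

Run:
```python
from h import *
chk()
for t0 in range(765,1050,15):
    a=np.radians(t0+3*np.arange(6));o=7*np.c_[-np.sin(a),np.cos(a)];o=(o-o[0])[1:]
    print(t0,o.round(2).tolist())
```

```text
t 15.65 p [625.9 -42.8 239.2] yaw 32.5 z [ 6.2e-03  8.0e-04 -1.0e+00] F [ 6.8 -1.1  5.4] gap 22.5 q7 0.23
r 71.7 phi -70.4 Fr 3.3 Ft(cw) -6.1 taux [ 0.17 -1.27  0.02]
765 [[-0.25, -0.27], [-0.49, -0.54], [-0.71, -0.84], [-0.92, -1.14], [-1.11, -1.45]]
780 [[-0.17, -0.32], [-0.33, -0.65], [-0.47, -0.99], [-0.6, -1.34], [-0.7, -1.69]]
795 [[-0.09, -0.36], [-0.15, -0.72], [-0.2, -1.08], [-0.23, -1.45], [-0.24, -1.81]]
810 [[0.01, -0.37], [0.04, -0.73], [0.09, -1.1], [0.15, -1.46], [0.24, -1.81]]
825 [[0.1, -0.35], [0.23, -0.7], [0.37, -1.04], [0.52, -1.37], [0.7, -1.69]]
840 [[0.19, -0.31], [0.4, -0.61], [0.62, -0.91], [0.86, -1.18], [1.11, -1.45]]
855 [[0.27, -0.25], [0.54, -0.49], [0.84, -0.71], [1.14, -0.92], [1.45, -1.11]]
870 [[0.32, -0.17], [0.65, -0.33], [0.99, -0.47], [1.34, -0.6], [1.69, -0.7]]
885 [[0.36, -0.09], [0.72, -0.15], [1.08, -0.2], [1.45, -0.23], [1.81, -0.24]]
900 [[0.37, 0.01], [0.73, 0.04], [1.1, 0.09], [1.46, 0.15], [1.81, 0.24]]
915 [[0.35, 0.1], [0.7, 0.23], [1.04, 0.37], [1.37, 0.52], [1.69, 0.7]]
930 [[0.31, 0.19], [0.61, 0.4], [0.91, 0.62], [1.18, 0.86], [1.45, 1.11]]
945 [[0.25, 0.27], [0.49, 0.54], [0.71, 0.84], [0.92, 1.14], [1.11, 1.45]]
960 [[0.17, 0.32], [0.33, 0.65], [0.47, 0.99], [0.6, 1.34], [0.7, 1.69]]
975 [[0.09, 0.36], [0.15, 0.72], [0.2, 1.08], [0.23, 1.45], [0.24, 1.81]]
990 [[-0.01, 0.37], [-0.04, 0.73], [-0.09, 1.1], [-0.15, 1.46], [-0.24, 1.81]]
1005 [[-0.1, 0.35], [-0.23, 0.7], [-0.37, 1.04], [-0.52, 1.37], [-0.7, 1.69]]
1020 [[-0.19, 0.31], [-0.4, 0.61], [-0.62, 0.91], [-0.86, 1.18], [-1.11, 1.45]]
1035 [[-0.27, 0.25], [-0.54, 0.49], [-0.84, 0.71], [-1.14, 0.92], [-1.45, 1.11]]
```

{"api": "carry_out", "payload": {"commands": [{"fingers": 0,"offset": [-0.35,-0.1,0.008],"rot": [0,0,0]},{"fingers": 0,"offset": [-0.7,-0.23,0.016],"rot": [0,0,0]},{"fingers": 0,"offset": [-1.04,-0.37,0.025],"rot": [0,0,0]},{"fingers": 0,"offset": [-1.37,-0.52,0.033],"rot": [0,0,0]},{"fingers": 0,"offset": [-1.69,-0.7,0.042],"rot": [0,0,0]}]}}

```text
clock: 16.07
position: [607.7, -46.7, 238.7]
tool_rot: [0.96, 0.28, 0.003, 0.001]
ft_force: [4.9, -3.2, 7.2]
finger_gap: 22.6
```

```bash
python3 -c "
from h import *
chk()"
```

```text
t 16.07 p [607.7 -46.7 238.7] yaw 32.47 z [ 5.4e-03 -7.0e-04 -1.0e+00] F [ 4.9 -3.2  7.2] gap 22.6 q7 0.23
r 71.8 phi -85.3 Fr 3.6 Ft(cw) -4.6 taux [-0.28 -1.23 -0.04]
```

{"api": "carry_out", "payload": {"commands": [{"fingers": 0,"offset": [-0.31,-0.19,0.008],"rot": [0,0,0]},{"fingers": 0,"offset": [-0.61,-0.4,0.016],"rot": [0,0,0]},{"fingers": 0,"offset": [-0.91,-0.62,0.025],"rot": [0,0,0]},{"fingers": 0,"offset": [-1.18,-0.86,0.033],"rot": [0,0,0]},{"fingers": 0,"offset": [-1.45,-1.11,0.042],"rot": [0,0,0]}]}}

```text
clock: 16.48
position: [589.4, -45.8, 238.2]
tool_rot: [0.96, 0.279, 0.002, 0.002]
ft_force: [4.7, -3.9, 8.3]
finger_gap: 22.8
```

{"api": "carry_out", "payload": {"commands": [{"fingers": 0,"offset": [-0.25,-0.27,0.008],"rot": [0,0,0]},{"fingers": 0,"offset": [-0.49,-0.54,0.016],"rot": [0,0,0]},{"fingers": 0,"offset": [-0.71,-0.84,0.025],"rot": [0,0,0]},{"fingers": 0,"offset": [-0.92,-1.14,0.033],"rot": [0,0,0]},{"fingers": 0,"offset": [-1.11,-1.45,0.042],"rot": [0,0,0]}]}}

```text
clock: 16.9
position: [571.9, -40.2, 237.8]
tool_rot: [0.96, 0.279, 0.002, 0.002]
ft_force: [2.2, -6.4, 10.1]
finger_gap: 22.4
```

```bash
python3 -c "
from h import *
chk()"
```

```text
t 16.9 p [571.9 -40.2 237.8] yaw 32.4 z [ 0.0043 -0.0027 -1.    ] F [ 2.2 -6.4 10.1] gap 22.4 q7 0.22
r 71.5 phi -114.7 Fr 4.9 Ft(cw) -4.6 taux [-0.98 -0.84 -0.05]
```

{"api": "carry_out", "payload": {"commands": [{"fingers": 0,"offset": [-0.17,-0.32,0.008],"rot": [0,0,0]},{"fingers": 0,"offset": [-0.33,-0.65,0.016],"rot": [0,0,0]},{"fingers": 0,"offset": [-0.47,-0.99,0.025],"rot": [0,0,0]},{"fingers": 0,"offset": [-0.6,-1.34,0.033],"rot": [0,0,0]},{"fingers": 0,"offset": [-0.7,-1.69,0.04],"rot": [0,0,0]}]}}

```text
clock: 17.32
position: [556.4, -30.1, 237.4]
tool_rot: [0.96, 0.279, 0.001, 0.002]
ft_force: [-0.3, -6.6, 11.6]
finger_gap: 22.7
```

```bash
python3 -c "
from h import *
chk()"
```

```text
t 17.32 p [556.4 -30.1 237.4] yaw 32.39 z [ 0.0032 -0.0037 -1.    ] F [-0.3 -6.6 11.6] gap 22.7 q7 0.2
r 71.3 phi -129.6 Fr 5.3 Ft(cw) -4.0 taux [-1.26 -0.47  0.07]
```

{"api": "carry_out", "payload": {"commands": [{"fingers": 0,"offset": [-0.09,-0.36,0.008],"rot": [0,0,0]},{"fingers": 0,"offset": [-0.15,-0.72,0.016],"rot": [0,0,0]},{"fingers": 0,"offset": [-0.2,-1.08,0.025],"rot": [0,0,0]},{"fingers": 0,"offset": [-0.23,-1.45,0.033],"rot": [0,0,0]},{"fingers": 0,"offset": [-0.24,-1.81,0.04],"rot": [0,0,0]}]}}

```text
clock: 17.73
position: [543.9, -16.2, 236.9]
tool_rot: [0.96, 0.279, 0.0, 0.002]
ft_force: [-4.1, -7.2, 13.3]
finger_gap: 22.6
```

```bash
python3 -c "
from h import *
chk()"
```

```text
t 17.73 p [543.9 -16.2 236.9] yaw 32.39 z [ 0.0017 -0.0041 -1.    ] F [-4.1 -7.2 13.3] gap 22.6 q7 0.18
r 70.9 phi -144.7 Fr 7.5 Ft(cw) -3.5 taux [-1.34  0.01  0.03]
```

{"api": "carry_out", "payload": {"commands": [{"fingers": 0,"offset": [0.01,-0.37,0.006],"rot": [0,0,0]},{"fingers": 0,"offset": [0.04,-0.73,0.012],"rot": [0,0,0]},{"fingers": 0,"offset": [0.09,-1.1,0.018],"rot": [0,0,0]},{"fingers": 0,"offset": [0.15,-1.46,0.025],"rot": [0,0,0]},{"fingers": 0,"offset": [0.24,-1.81,0.03],"rot": [0,0,0]}]}}

```text
clock: 18.15
position: [535.5, 0.7, 236.4]
tool_rot: [0.96, 0.279, -0.001, 0.002]
ft_force: [-5.5, -6.7, 13.7]
finger_gap: 22.6
```

```bash
python3 -c "
from h import *
chk()"
```

```text
t 18.15 p [535.5   0.7 236.4] yaw 32.43 z [ 1.0e-04 -4.1e-03 -1.0e+00] F [-5.5 -6.7 13.7] gap 22.6 q7 0.15
r 70.6 phi -160.1 Fr 7.5 Ft(cw) -4.4 taux [-1.36  0.52  0.  ]
```

{"api": "carry_out", "payload": {"commands": [{"fingers": 0,"offset": [0.1,-0.35,0.006],"rot": [0,0,0]},{"fingers": 0,"offset": [0.23,-0.7,0.012],"rot": [0,0,0]},{"fingers": 0,"offset": [0.37,-1.04,0.018],"rot": [0,0,0]},{"fingers": 0,"offset": [0.52,-1.37,0.025],"rot": [0,0,0]},{"fingers": 0,"offset": [0.7,-1.69,0.03],"rot": [0,0,0]}]}}

```text
clock: 18.57
position: [531.8, 19.4, 235.9]
tool_rot: [0.96, 0.28, -0.001, 0.002]
ft_force: [-6.4, -5.5, 12.8]
finger_gap: 22.9
```

```bash
python3 -c "
from h import *
chk()"
```

```text
t 18.57 p [531.8  19.4 235.9] yaw 32.47 z [-0.001  -0.0036 -1.    ] F [-6.4 -5.5 12.8] gap 22.9 q7 0.11
r 70.3 phi -175.6 Fr 6.8 Ft(cw) -5.0 taux [-1.11  0.75 -0.  ]
```

{"api": "carry_out", "payload": {"commands": [{"fingers": 0,"offset": [0.19,-0.31,0.006],"rot": [0,0,0]},{"fingers": 0,"offset": [0.4,-0.61,0.012],"rot": [0,0,0]},{"fingers": 0,"offset": [0.62,-0.91,0.018],"rot": [0,0,0]},{"fingers": 0,"offset": [0.86,-1.18,0.025],"rot": [0,0,0]},{"fingers": 0,"offset": [1.11,-1.45,0.035],"rot": [0,0,0]}]}}

```text
clock: 18.98
position: [533.1, 38.2, 235.5]
tool_rot: [0.96, 0.28, -0.001, 0.001]
ft_force: [-5.9, -3.4, 12.9]
finger_gap: 22.8
```

```bash
python3 -c "
from h import *
chk()"
```

```text
t 18.98 p [533.1  38.2 235.5] yaw 32.52 z [-0.0013 -0.0029 -1.    ] F [-5.9 -3.4 12.9] gap 22.8 q7 0.08
r 70.0 phi 168.9 Fr 5.1 Ft(cw) -4.5 taux [-0.92  0.77  0.02]
```

{"api": "carry_out", "payload": {"commands": [{"fingers": 0,"offset": [0.27,-0.25,0.006],"rot": [0,0,0]},{"fingers": 0,"offset": [0.54,-0.49,0.012],"rot": [0,0,0]},{"fingers": 0,"offset": [0.84,-0.71,0.018],"rot": [0,0,0]},{"fingers": 0,"offset": [1.14,-0.92,0.025],"rot": [0,0,0]},{"fingers": 0,"offset": [1.45,-1.11,0.035],"rot": [0,0,0]}]}}

```text
clock: 19.4
position: [539.4, 55.8, 235.1]
tool_rot: [0.96, 0.28, -0.001, 0.001]
ft_force: [-6.2, -1.9, 11.1]
finger_gap: 22.5
```

```bash
python3 -c "
from h import *
chk()"
```

```text
t 19.4 p [539.4  55.8 235.1] yaw 32.55 z [-0.0012 -0.0023 -1.    ] F [-6.2 -1.9 11.1] gap 22.5 q7 0.05
r 69.7 phi 153.5 Fr 4.8 Ft(cw) -4.5 taux [-0.77  0.76  0.04]
```

{"api": "carry_out", "payload": {"commands": [{"fingers": 0,"offset": [0.32,-0.17,0.007],"rot": [0,0,0]},{"fingers": 0,"offset": [0.65,-0.33,0.015],"rot": [0,0,0]},{"fingers": 0,"offset": [0.99,-0.47,0.022],"rot": [0,0,0]},{"fingers": 0,"offset": [1.34,-0.6,0.03],"rot": [0,0,0]},{"fingers": 0,"offset": [1.69,-0.7,0.038],"rot": [0,0,0]}]}}

```text
clock: 19.82
position: [550.0, 71.0, 234.7]
tool_rot: [0.96, 0.28, -0.001, 0.001]
ft_force: [-5.6, -2.5, 10.9]
finger_gap: 22.7
```

```bash
python3 -c "
from h import *
chk()"
```

```text
t 19.82 p [550.   71.  234.7] yaw 32.56 z [-0.0012 -0.002  -1.    ] F [-5.6 -2.5 10.9] gap 22.7 q7 0.02
r 69.4 phi 138.3 Fr 2.5 Ft(cw) -5.6 taux [-0.81  0.76 -0.05]
```

{"api": "carry_out", "payload": {"commands": [{"fingers": 0,"offset": [0.36,-0.09,0.007],"rot": [0,0,0]},{"fingers": 0,"offset": [0.72,-0.15,0.015],"rot": [0,0,0]},{"fingers": 0,"offset": [1.08,-0.2,0.022],"rot": [0,0,0]},{"fingers": 0,"offset": [1.45,-0.23,0.03],"rot": [0,0,0]},{"fingers": 0,"offset": [1.81,-0.24,0.038],"rot": [0,0,0]}]}}

```text
clock: 20.23
position: [564.0, 82.7, 234.2]
tool_rot: [0.96, 0.28, -0.001, 0.001]
ft_force: [-5.0, -1.5, 10.2]
finger_gap: 22.6
```

```bash
python3 -c "
from h import *
chk()"
```

```text
t 20.23 p [564.   82.7 234.2] yaw 32.56 z [-0.0013 -0.002  -1.    ] F [-5.  -1.5 10.2] gap 22.6 q7 0.0
r 69.2 phi 123.1 Fr 1.5 Ft(cw) -5.0 taux [-0.79  0.76 -0.05]
```

{"api": "carry_out", "payload": {"commands": [{"fingers": 0,"offset": [0.37,0.01,0.007],"rot": [0,0,0]},{"fingers": 0,"offset": [0.73,0.04,0.015],"rot": [0,0,0]},{"fingers": 0,"offset": [1.1,0.09,0.022],"rot": [0,0,0]},{"fingers": 0,"offset": [1.46,0.15,0.03],"rot": [0,0,0]},{"fingers": 0,"offset": [1.81,0.24,0.038],"rot": [0,0,0]}]}}

```text
clock: 20.65
position: [580.5, 90.5, 233.8]
tool_rot: [0.96, 0.28, -0.001, 0.001]
ft_force: [-5.2, -1.0, 8.6]
finger_gap: 22.6
```

```bash
python3 -c "
from h import *
chk()"
```

```text
t 20.65 p [580.5  90.5 233.8] yaw 32.57 z [-0.0015 -0.0018 -1.    ] F [-5.2 -1.   8.6] gap 22.6 q7 -0.01
r 69.1 phi 108.0 Fr 0.6 Ft(cw) -5.3 taux [-0.79  0.9  -0.04]
```

{"api": "carry_out", "payload": {"commands": [{"fingers": 0,"offset": [0.35,0.1,0.008],"rot": [0,0,0]},{"fingers": 0,"offset": [0.7,0.23,0.016],"rot": [0,0,0]},{"fingers": 0,"offset": [1.04,0.37,0.025],"rot": [0,0,0]},{"fingers": 0,"offset": [1.37,0.52,0.033],"rot": [0,0,0]},{"fingers": 0,"offset": [1.69,0.7,0.042],"rot": [0,0,0]}]}}

```text
clock: 21.07
position: [598.3, 93.7, 233.4]
tool_rot: [0.96, 0.28, -0.001, 0.001]
ft_force: [-4.7, -1.7, 8.6]
finger_gap: 22.4
```

```bash
python3 -c "
from h import *
chk()"
```

```text
t 21.07 p [598.3  93.7 233.4] yaw 32.57 z [-0.0018 -0.0018 -1.    ] F [-4.7 -1.7  8.6] gap 22.4 q7 -0.01
r 69.0 phi 92.9 Fr -1.4 Ft(cw) -4.8 taux [-0.76  1.09 -0.01]
```

{"api": "carry_out", "payload": {"commands": [{"fingers": 0,"offset": [0.31,0.19,0.008],"rot": [0,0,0]},{"fingers": 0,"offset": [0.61,0.4,0.016],"rot": [0,0,0]},{"fingers": 0,"offset": [0.91,0.62,0.025],"rot": [0,0,0]},{"fingers": 0,"offset": [1.18,0.86,0.033],"rot": [0,0,0]},{"fingers": 0,"offset": [1.45,1.11,0.042],"rot": [0,0,0]}]}}

```text
clock: 21.48
position: [616.4, 92.3, 232.9]
tool_rot: [0.96, 0.281, -0.001, 0.0]
ft_force: [-5.4, -0.7, 9.4]
finger_gap: 22.5
```

```bash
python3 -c "
from h import *
chk()"
```

```text
t 21.48 p [616.4  92.3 232.9] yaw 32.58 z [-0.0022 -0.0015 -1.    ] F [-5.4 -0.7  9.4] gap 22.5 q7 0.0
r 69.0 phi 77.8 Fr -1.8 Ft(cw) -5.1 taux [-0.73  1.28  0.06]
```

θ=945°, no contact yet.

{"api": "carry_out", "payload": {"commands": [{"fingers": 0,"offset": [0.25,0.27,0.008],"rot": [0,0,0]},{"fingers": 0,"offset": [0.49,0.54,0.016],"rot": [0,0,0]},{"fingers": 0,"offset": [0.71,0.84,0.025],"rot": [0,0,0]},{"fingers": 0,"offset": [0.92,1.14,0.033],"rot": [0,0,0]},{"fingers": 0,"offset": [1.11,1.45,0.042],"rot": [0,0,0]}]}}

```text
clock: 21.9
position: [633.4, 86.3, 232.6]
tool_rot: [0.96, 0.281, -0.001, 0.0]
ft_force: [-5.6, 1.1, 9.2]
finger_gap: 22.3
```

```bash
python3 -c "
from h import *
chk()"
```

```text
t 21.9 p [633.4  86.3 232.6] yaw 32.6 z [-0.0026 -0.0011 -1.    ] F [-5.6  1.1  9.2] gap 22.3 q7 0.02
r 69.1 phi 62.8 Fr -1.6 Ft(cw) -5.5 taux [-0.58  1.47  0.02]
```

{"api": "carry_out", "payload": {"commands": [{"fingers": 0,"offset": [0.17,0.32,0.008],"rot": [0,0,0]},{"fingers": 0,"offset": [0.33,0.65,0.016],"rot": [0,0,0]},{"fingers": 0,"offset": [0.47,0.99,0.025],"rot": [0,0,0]},{"fingers": 0,"offset": [0.6,1.34,0.033],"rot": [0,0,0]},{"fingers": 0,"offset": [0.7,1.69,0.042],"rot": [0,0,0]}]}}

```text
clock: 22.32
position: [647.3, 77.2, 232.3]
tool_rot: [0.96, 0.281, -0.002, -0.001]
ft_force: [-9.3, 2.6, 12.0]
finger_gap: 22.8
```

```bash
python3 -c "
from h import *
chk()"
```

```text
t 22.32 p [647.3  77.2 232.3] yaw 32.67 z [-4.5e-03  5.0e-04 -1.0e+00] F [-9.3  2.6 12. ] gap 22.8 q7 0.04
r 69.4 phi 49.1 Fr -4.1 Ft(cw) -8.7 taux [0.16 2.52 0.03]
```

Clearly stiff: 8.7 N tangential, against 5 N before. I'll hold here and read again.

```bash
python3 -c "
from h import *
for k in range(4): ctrl.capture('side')
chk();chk()"
```

```text
t 22.52 p [647.5  76.9 232.3] yaw 32.65 z [-3.8e-03  2.0e-04 -1.0e+00] F [-7.1  1.  11.7] gap 22.5 q7 0.04
r 69.3 phi 48.7 Fr -3.9 Ft(cw) -6.0 taux [-0.16  2.08 -0.02]
t 22.52 p [647.5  76.9 232.3] yaw 32.65 z [-3.8e-03  2.0e-04 -1.0e+00] F [-7.1  1.  11.7] gap 22.5 q7 0.04
r 69.3 phi 48.7 Fr -3.9 Ft(cw) -6.0 taux [-0.16  2.08 -0.02]
```

{"api": "carry_out", "payload": {"commands": [{"fingers": 0,"offset": [0.01,0.05,0],"rot": [0,0,0]},{"fingers": 0,"offset": [0.02,0.1,0],"rot": [0,0,0]},{"fingers": 0,"offset": [0.03,0.15,0],"rot": [0,0,0]},{"fingers": 0,"offset": [0.04,0.2,0],"rot": [0,0,0]},{"fingers": 0,"offset": [0.05,0.24,0],"rot": [0,0,0]}]}}

```text
clock: 22.93
position: [648.6, 76.0, 232.3]
tool_rot: [0.96, 0.282, -0.002, -0.001]
ft_force: [-10.0, 4.0, 12.0]
finger_gap: 22.2
```

```bash
python3 -c "
from h import *
chk();ctrl.capture('side');chk()"
```

```text
t 22.93 p [648.6  76.  232.3] yaw 32.7 z [-0.0049  0.001  -1.    ] F [-10.   4.  12.] gap 22.2 q7 0.05
r 69.4 phi 47.6 Fr -3.8 Ft(cw) -10.1 taux [0.22 2.61 0.04]
t 22.98 p [648.6  76.  232.3] yaw 32.7 z [-0.0048  0.001  -1.    ] F [-9.4  3.  11.9] gap 22.4 q7 0.05
r 69.4 phi 47.6 Fr -4.2 Ft(cw) -9.0 taux [0.2  2.52 0.02]
```

Firm at 9 to 10 N, so I stop here, let go and lift clear.

{"api": "carry_out", "payload": {"commands": [{"fingers": 0.3,"offset": [0,0,0],"rot": [0,0,0]},{"fingers": 0.6,"offset": [0,0,0],"rot": [0,0,0]},{"fingers": 0.8,"offset": [0,0,0],"rot": [0,0,0]},{"fingers": 0.8,"offset": [0,0,0],"rot": [0,0,0]},{"fingers": 0.8,"offset": [0,0,0],"rot": [0,0,0]}]}}

```text
clock: 23.4
position: [651.6, 73.7, 231.1]
tool_rot: [0.96, 0.28, -0.0, -0.0]
ft_force: [-0.4, 1.0, 0.8]
finger_gap: 68.0
```

{"api": "carry_out", "payload": {"commands": [{"fingers": 0.8,"offset": [0,0,-1],"rot": [0,0,0]},{"fingers": 0.8,"offset": [0,0,-3],"rot": [0,0,0]},{"fingers": 0.8,"offset": [0,0,-6],"rot": [0,0,0]},{"fingers": 0.8,"offset": [0,0,-9],"rot": [0,0,0]},{"fingers": 0.8,"offset": [0,0,-12],"rot": [0,0,0]}]}}

```text
clock: 23.82
position: [651.3, 73.9, 353.5]
tool_rot: [0.96, 0.28, 0.0, -0.0]
ft_force: [1.1, 0.6, -0.1]
finger_gap: 68.9
```

Run:
```python
from h import *
st()
for k in range(3): ctrl.capture("wrist")
for l in("crank_knob","crank"): print(l,[(round(d["score"],2),np.round(d["centre"],1)) for d in ctrl.spot_point("wrist",l)])
sd=ctrl.capture("side")[:,:,::-1]
for l in("crank_knob","crank"): print(l,[(round(d["score"],2),np.round(d["centre"],1)) for d in ctrl.spot_point("side",l)])
c=project(ctrl.camera_info("side"),[602,25,150])[0].astype(int)
cv2.imwrite("pics/s6.png",cv2.resize(np.ascontiguousarray(sd[c[1]-60:c[1]+60,c[0]-60:c[0]+60]),(600,600),interpolation=cv2.INTER_CUBIC))
st()
```

```text
t 23.82 p [651.3  73.9 353.5] yaw 32.55 z [ 2.e-04  5.e-04 -1.e+00] F [ 1.1  0.6 -0.1] gap 68.9 q7 0.11
crank_knob []
crank [(0.86, array([605.5,  22.1, 208.5])), (0.42, array([602.1,  27.9,  31.1])), (0.42, array([646.8,  78.5, 244. ]))]
crank_knob [(0.64, array([647. ,  79.8, 249.1]))]
crank [(0.84, array([602.1,  23.3, 214.6]))]
t 24.22 p [651.1  73.5 350.3] yaw 32.55 z [-2.1e-03 -5.0e-04 -1.0e+00] F [-0.2  0.1 -0.5] gap 68.1 q7 0.11
```

View pics/s6.png

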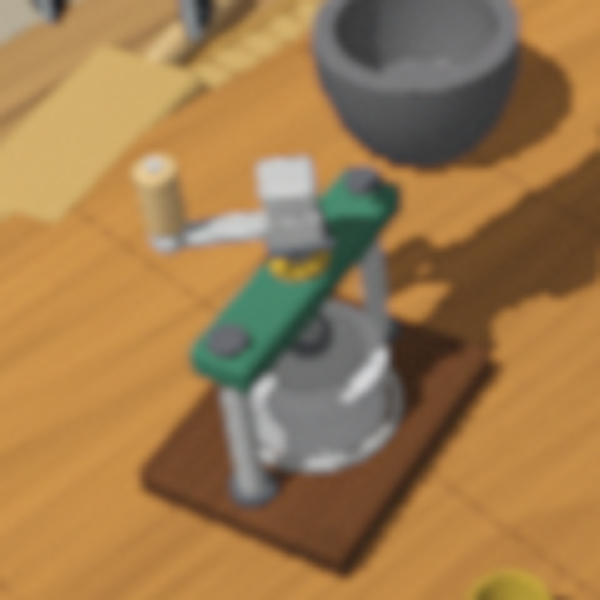

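The crank sits on the flange and stands level, the foot is on the lid and the gripper is clear. I'm handing the job in.

```bash
python3 -c "
from h import *
print(ctrl.finish_job())"
```

```text
the job is handed in; nothing more can be done
None
```

The grey crank is on the square end of the press screw, wound down until the foot bears on the tin's lid, and the job is handed in at about 24 s of 72 s. No verdict was reported.

- **Crank:** I lifted it by the hub and set it on the square. It came to rest at the expected seat height of about 238 mm.
- **Winding:** I gripped the knob and turned it clockwise about 2.7 turns, going down with the screw. The tangential force stayed near 5 N, then rose to 8.7 N. After one 2° nudge it read 9 to 10 N, and I stopped there.
- **Last checks:** The side picture after letting go shows the hub on the flange, the crank level, the foot on the lid and the gripper clear. The knob was found at about 51°, within the networks' 4 mm error of where I let go (48°), so there is no sign that it sprang back.

- **Not measured:** The foot's force on the lid could not be read directly. I estimate roughly 150 to 220 N from the knob force; the allowed range is 60 to 350 N.
- **Disagreements:** The wrist and side cameras put the crank's height at 208.5 and 214.6 mm, against about 211 mm expected, which is within their error. The wrist camera did not find the knob.
- **Other things on the board:** I did not re-measure them, but the arm touched nothing else by its force readings.

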